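Open the scented-candle tester one-handed

TASK

Open the amber scented-candle jar for a customer: leave its walnut cap on, stand the jar fully down in the square well of the oak tester stand so that it cannot turn, then unscrew the tight cap counter-clockwise until the thread lets go and lift it straight off, the jar staying down in the well. Finish still holding the cap in the gripper, level and still, straight above the jar's mouth with its lower edge about 3 cm clear, ready to go back on; do not set it down. Leave the green jar, the tin and the red-lidded pot where they stand.

Things in the scene. Friction and masses are not known exactly. Their poses are not given: they have to be found in the camera images.
- candle_jar: amber glass candle jar filled with wax, with a plain paper label on its -x face; square body 62 x 62 mm and 60 mm high, then a round neck of 48 mm diameter whose rim is 84 mm above the base. Loose, 0.25 to 0.5 kg. Origin: centre of its underside; z up, x and y square to its side faces.
- screw_cap: dark walnut screw cap of the amber jar, 62 mm diameter, 28 mm high, 80 g; its upper 12 mm are solid (62.4 mm across, the best place to grip), the skirt below is hollow. Origin: centre of its lower edge; z up along the screw axis. Screwed on, its lower edge is 71 mm and its top 99 mm above the jar's base, and the closed jar can be carried by it.
- jar_rim (a point): centre of the jar's rim, on the screw axis, 84 mm above its base. The thread: a sprung seal (10 N) makes the cap tight, so an unbraced jar turns along. Counter-clockwise from above, 0.2 to 0.3 N m, no lifting needed (it may rise 3 mm). It lifts off freely from 1.7 rad of turn relative to the jar up to a stop at 2.65 rad: turn 2.2 rad in all, in two or more grasps; else the jar lifts along.
- tester_stand: oak tester stand, a block 110 (x) x 170 (y) x 26 mm high fixed to the counter; a small blank card stands on its top 30 mm to +x and 56 mm to +y of the centre, 40 mm wide, reaching 62 mm above the counter. Origin: centre of its underside; z up.
- well_floor (a point): centre of the floor of the stand's square well: the well is 67 x 67 mm, its sides parallel to the stand's x and y, 18 mm deep with a 4 mm chamfer round the mouth; its floor is 8 mm above the counter, so the jar's base (2.5 mm free on each side, in any of the four quarter-turn positions) stands at this height. Axes as the stand's.
- green_jar: bystander: green glass candle jar of the same shape with a black cap 62 mm across, 99 mm high. Loose; origin at the centre of its underside.
- pin_tin: bystander: printed round food-style tin, 75 mm diameter, 58 mm high, origin at the centre of its underside.
- balm_pot: bystander: small round white pot with a red lid, 58 mm diameter, 50 mm high, origin at the centre of its underside.
Mind the look-alikes: they are no part of the job. Leave any pink look-alike of the screw_cap alone.

How it is judged:
By the outcome, as a careful person would: the job done as asked, in the order asked, and still so for the second after the job is handed in, while the arm keeps its last pose, push and grip.
It also fails if it takes over 61 s, if anything falls off the work surface, if the arm or the gripper's body presses on something with over 40 N, if the wrist force passes 120 N, or if a joint passes its speed limit or range.

ROBOT

A 6-joint arm with a two-finger parallel gripper is mounted at the origin on a cart in front of the work surface, level with it; the furniture and walls round the work are solid. World frame = base frame: x ahead of the robot, y to its left, z up, the work surface at z = 0. Lengths are in m, angles in degrees, forces in N, time in s.
With the tool pointing down it reaches from about 0.35 to 0.875 m from the base axis. Payload 4.2 kg.
Tool frame: the origin (TCP) lies on the centre line of the jaws, within the pads' length; the fingertips stand 25 mm ahead of it and the grasp point (between the pads) lies 6 mm ahead of it; z points along the fingers, y is the line along which they close (so a half turn about z gives the same grasp; the last joint's range is limited). The gripper opens to 87 mm and grips with 3 to 60 N. Pads are 19 mm wide; open, the fingers measure 117 mm over their backs; the gripper's body (75 mm by 190 mm) begins 51 mm behind the grasp point.
Start: joints at [-50.672, 22.042, 0.453, 0, -68.411, -14.817], TCP at [0.259, -0.569, 0.215] pointing down, gripper open.
Joint ranges: [-179.83, 179.83], [-69.29, 118.12], [-61.27, 80.66], [-181.25, 117.63], [-171.15, -9.14], [-177.46, 177.46]. Speed limits (degrees/s): [159.86, 159.86, 180, 180, 180, 180].

INTERFACE

Orientations are given as a 3x3 rotation matrix whose columns are the frame's x, y, z axes.
In Python, from station import r gives the robot as it stands.
- The arm moves only by the tool move_arm, never from a script. Its argument "series" is a list of rows, each an object with "grip": the opening, from 0 (shut) to 1 (fully open); "xyz": the shift along the tool's x, y, z in mm, a list of three; "angular": the turn, a rotation vector about the tool's x, y, z in rad, a list of three. A call has 1 to 10 rows; each row is the pose to reach, as a shift and turn from the pose commanded when the call began, along the tool's axes at that moment; what a row does not reach only later rows make up. A row lasts 1/10 s, in which the tool goes at most 50 mm and 8.59 degrees, less where a joint would pass 70% of its speed; a pose out of reach is approached as far as the arm can. A call with a gripper value outside its range is refused whole. The fingers move at their own pace and stop on an object; the grip force is fixed at half the most. Time passes only in rows, so rows that repeat a pose let the fingers close. It gives the time, the measured TCP pose, the force, the opening and the grip force at its end, in the units of the state.
- r.sense(): the state, without advancing time (a new reading comes with each control period).
- r.capture(name): name is "scene" or "top"; returns a dict with "img" (400x640x3 uint8, red, green, blue), "camera_matrix" (3x3 intrinsics, pixels), "rvec" (rotation vector, rad) and "tvec" (3), from world to camera coordinates, as OpenCV has them. Camera axes: x right, y down, z forward; pixel columns grow to the right and rows downward; lengths in m; the calibration is good to about 2 mm. A picture is of the moment at which its call begins. There is no depth.
- r.finish_job(): hands the job in; it is judged then, once.
The state is a dict: "time_s": time; "joints": joint angles; "joint_velocities": joint speeds; "effort": joint torques, N m; "tcp_pos": TCP position; "ee_rot": TCP orientation; "wrist_force": force on the tool from outside, world axes, zero at the start; "moment": the same for the moment, N m; "gripper_width": opening from 0.0 (shut) to 1.0 (fully open); "gripper_force": force on a finger pad.
Only numpy, scipy, OpenCV 4.12 (cv2) and the standard library are available. Lean on these libraries where they do the work, as an engineer would, in place of code of your own. Each camera call takes 0.05 s, during which the arm holds its last target. There are 200 camera calls.

## Working session

There is one attempt and no reset: what is moved stays moved. The work goes in short steps, Python scripts to look and compute and a tool call to move; the robot and the scene stay as the last step left them, time stands still between calls to the robot, and variables do not carry over. Pictures are saved under pics/ and viewed, at most 10 in all, crops included, and the job is handed in when it is done.

Besides the shell and the picture viewer there is one more tool, called after ">>>" by a JSON object that holds its "op" and its "data". move_arm: Moves the arm, as the interface text tells. Its arguments: {"type":"object","properties":{"series":{"type":"array"}},"required":["series"]}

```bash
mkdir -p pics; cat > h.py <<'E'
import numpy as np, cv2
from station import r
def cap(n,f=None):
    c=r.capture(n)
    if f: cv2.imwrite('pics/'+f,cv2.cvtColor(c['img'],cv2.COLOR_RGB2BGR))
    return c
def ray(c,u,v):
    R=cv2.Rodrigues(np.array(c['rvec'],float))[0]; t=np.array(c['tvec'],float).ravel()
    d=R.T@np.linalg.inv(np.array(c['camera_matrix']))@np.array([u,v,1.0]); return -R.T@t,d
def onz(c,u,v,z):
    o,d=ray(c,u,v); return o+d*(z-o[2])/d[2]
def proj(c,P):
    return cv2.projectPoints(np.array(P,float).reshape(-1,3),np.array(c['rvec'],float),np.array(c['tvec'],float),np.array(c['camera_matrix'],float),None)[0].reshape(-1,2)
E
python3 - <<'E'
from h import *
np.set_printoptions(precision=4,suppress=True)
for n in('scene','top'):
    c=cap(n,n+'1.png'); print(n,ray(c,320,200))
s=r.sense(); print(s)
E
```

```text
scene (array([0.9835, 0.6998, 0.6487]), array([-0.4271, -0.603 , -0.6738]))
top (array([0.5694, 0.2089, 0.9779]), array([ 0.0719,  0.0088, -0.9975]))
{'time_s': 0.1, 'joints': array([-50.6731,  22.0859,   0.3864,  -0.0258, -68.4111, -14.8165]), 'joint_velocities': array([-0.0159,  0.0107,  0.177 ,  0.1074, -0.0025,  0.0168]), 'effort': array([ -0.0002, -39.1689,  18.7936,   4.2319,   0.0134,  -0.0001]), 'tcp_pos': array([ 0.2591, -0.5682,  0.2138]), 'ee_rot': array([[-0.91  , -0.4147, -0.0009],
       [-0.4147,  0.91  ,  0.0018],
       [ 0.0001,  0.002 , -1.    ]]), 'wrist_force': array([ 0.3178, -0.7134,  0.3594]), 'moment': array([-0.0405,  0.0031,  0.0076]), 'gripper_force': 0.0, 'gripper_width': 1.0043428946968498}
```

View pics/scene1.png

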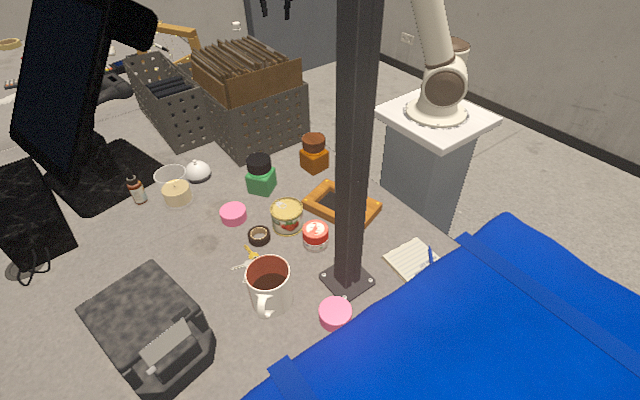

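View pics/top1.png

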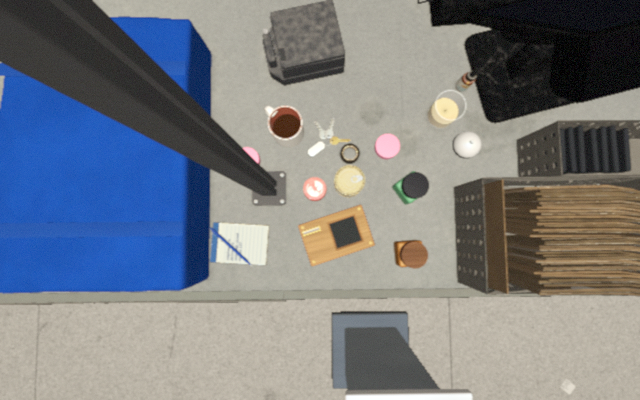

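The scene view shows the amber jar at (314,153), the green jar at (261,175), the tin at (287,215), the pot at (315,235) and the stand at (342,205), partly behind a post. In the top view the amber jar's cap is at (412,254), the stand at (336,235), its well at (345,233) and its card at (311,231).

```bash
python3 - <<'E'
from h import *
np.set_printoptions(precision=4,suppress=True)
c=cap('top'); im=c['img']; x0,y0=230,160
cr=cv2.resize(im[y0:y0+120,x0:x0+220],None,fx=3.6,fy=3.6,interpolation=cv2.INTER_CUBIC)
cv2.imwrite('pics/topc.png',cv2.cvtColor(cr,cv2.COLOR_RGB2BGR))
hsv=cv2.cvtColor(im,cv2.COLOR_RGB2HSV)
for n,p,z in(('cap',(412,254),.099),('well',(345,233),.008),('card',(311,231),.06),('green',(415,185),.099),('post',(268,188),0),('tin',(349,180),.058),('pot',(315,188),.05),('box',(457,240),.1)):
    print(n,onz(c,*p,z), hsv[p[1],p[0]])
# stand: oak mask
m=cv2.inRange(hsv,(8,90,90),(25,255,255)); m[:, :290]=0; m[:,380:]=0; m[:200]=0;m[275:]=0
k,_=cv2.findContours(m,0,2); k=max(k,key=cv2.contourArea); R=cv2.minAreaRect(k)
b=cv2.boxPoints(R); P=np.array([onz(c,*q,.026) for q in b]); print('stand',R,P,P.mean(0),[np.linalg.norm(P[i]-P[(i+1)%4]) for i in range(4)])
mm=cv2.inRange(hsv,(0,0,0),(180,255,70)); mm[:,:322]=0;mm[:,368:]=0;mm[:212]=0;mm[255:]=0
k,_=cv2.findContours(mm,0,2); k=max(k,key=cv2.contourArea); R=cv2.minAreaRect(k)
b=cv2.boxPoints(R); P=np.array([onz(c,*q,.015) for q in b]); print('well',R,P,P.mean(0),[np.linalg.norm(P[i]-P[(i+1)%4]) for i in range(4)])
E
```

```text
cap [0.5051 0.0048 0.099 ] [ 13 128 149]
well [0.5538 0.1542 0.008 ] [48 18 69]
card [0.5604 0.2396 0.06  ] [ 19  47 212]
green [ 0.6657 -0.0067  0.099 ] [ 0 11 72]
post [0.6726 0.3527 0.    ] [15 20 51]
tin [0.6842 0.1453 0.058 ] [ 24  61 238]
pot [0.6661 0.2292 0.05  ] [  6  82 255]
box [ 0.5362 -0.1004  0.1   ] [ 20  44 127]
stand ((336.14996337890625, 234.9500274658203), (43.00697708129883, 66.72405242919922), 71.56504821777344) [[0.5752 0.2741 0.026 ]
 [0.6268 0.1137 0.026 ]
 [0.5238 0.0813 0.026 ]
 [0.4731 0.2407 0.026 ]] [0.5497 0.1774 0.026 ] [np.float64(0.1685002235107287), np.float64(0.10796526602859698), np.float64(0.16721054056767493), np.float64(0.10741973123244582)]
well ((345.04998779296875, 231.6500244140625), (22.76839828491211, 23.084625244140625), 71.56504821777344) [[0.5759 0.1913 0.015 ]
 [0.5939 0.1351 0.015 ]
 [0.5388 0.1177 0.015 ]
 [0.521  0.1736 0.015 ]] [0.5574 0.1544 0.015 ] [np.float64(0.0589514123640156), np.float64(0.05776972020021386), np.float64(0.05871174858779598), np.float64(0.057668076419620524)]
```

View pics/topc.png

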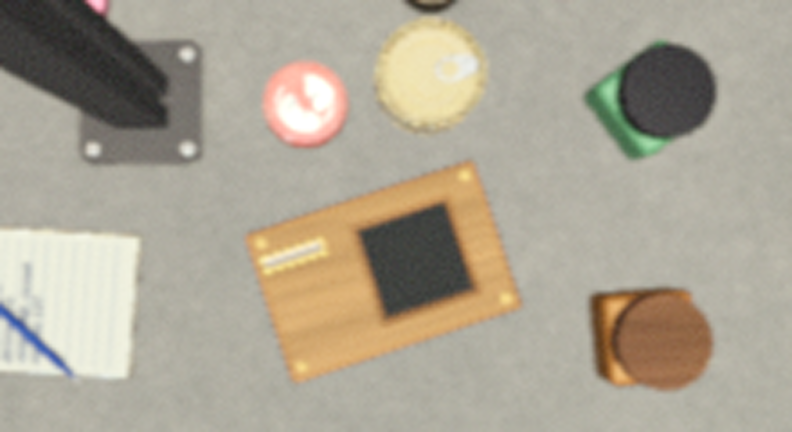

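The crop shows the stand's corners at about (247,236), (470,161), (521,304) and (296,382), and the well's dark floor at (360,230) to (472,291). The amber cap's circle is centred at (663,341), with the jar body edges slightly turned beneath it.

```bash
python3 - <<'E'
from h import *
np.set_printoptions(precision=4,suppress=True)
c=cap('top'); s=cap('scene')
f=lambda x,y:((x+.5)/3.6-.5+230,(y+.5)/3.6-.5+160)
ang=lambda a,b:np.degrees(np.arctan2(*(b-a)[[1,0]]))
S=[onz(c,*f(*p),.026) for p in((247,236),(470,161),(521,304),(296,382))]
print('stand c',np.mean(S,0),'x dir',ang(S[3],S[0]),ang(S[2],S[1]),'y-90',ang(S[1],S[0])-90,ang(S[2],S[3])-90)
W=[onz(c,*f(*p),.008) for p in((360,230),(445,204),(472,291),(386,318))]
W2=[onz(c,*f(*p),.026) for p in((357,228),(445,202),(475,291),(386,322))]
for W in(W,W2):print('well',np.mean(W,0),[np.linalg.norm(W[i]-W[i-1]) for i in range(4)])
C=onz(c,*f(663,341),.099);print('cap',C,'in scene',proj(s,C))
J=[onz(c,*f(*p),.06) for p in((690,290),(591,297),(601,380))]
print('jar edges',ang(J[0],J[1])-90,ang(J[2],J[1]))
# box corner triangulation
def tri(a,b):
    (o1,d1),(o2,d2)=ray(c,*a),ray(s,*b);A=np.c_[d1,-d2];t=np.linalg.lstsq(A,o2-o1,rcond=None)[0];p,q=o1+d1*t[0],o2+d2*t[1];return (p+q)/2,np.linalg.norm(p-q)
print('box',tri((507,182),(246,105)))
cr=cv2.resize(s['img'][125:205,230:330],None,fx=7,fy=7,interpolation=cv2.INTER_CUBIC)
cv2.imwrite('pics/scc.png',cv2.cvtColor(cr,cv2.COLOR_RGB2BGR))
E
```

```text
stand c [0.55   0.1774 0.026 ] x dir 18.23895043593742 18.64667036233548 y-90 17.966398460425495 18.3071717237393
well [0.5563 0.1539 0.008 ] [np.float64(0.06501660063463899), np.float64(0.063522228621753), np.float64(0.0646614579968972), np.float64(0.0641206515068305)]
well [0.5565 0.1549 0.026 ] [np.float64(0.06840270043074073), np.float64(0.06436272540557711), np.float64(0.06543167561678379), np.float64(0.06579056981587696)]
cap [0.5042 0.0007 0.099 ] in scene [[313.5019 137.7284]]
jar edges 3.3781328387556186 5.545133059814437
box (array([ 0.6373, -0.1631,  0.1791]), np.float64(0.059587262289500745))
```

View pics/scc.png

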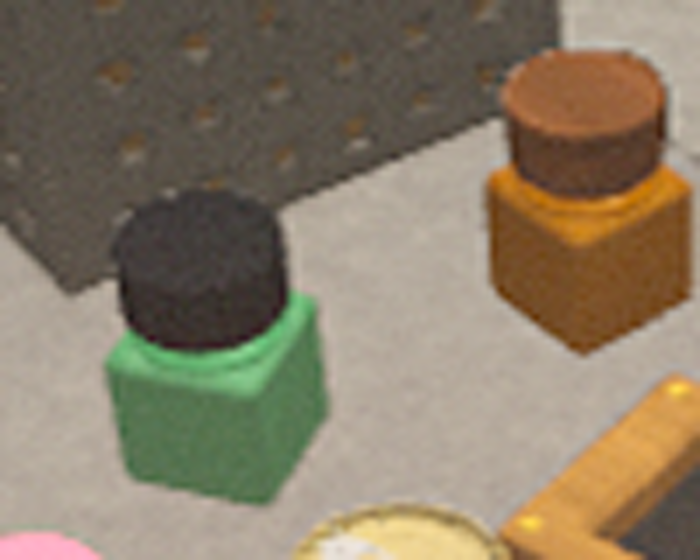

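The scene crop shows the amber cap's centre at (583,95), as predicted from the top view. The jar's base corners are at (495,293), (583,355) and (690,298), and the box corner meets the counter at (70,293).

```bash
python3 - <<'E'
from h import *
np.set_printoptions(precision=4,suppress=True)
s=cap('scene')
f=lambda x,y:((x+.5)/7-.5+230,(y+.5)/7-.5+125)
ang=lambda a,b:np.degrees(np.arctan2(*(b-a)[[1,0]]))
for z,ps in((0,((495,293),(583,355),(690,298))),(.06,((490,182),(583,243),(690,185)))):
    J=[onz(s,*f(*p),z) for p in ps]; print(ang(J[0],J[1])-90,ang(J[2],J[1]),[np.linalg.norm(J[i]-J[1]) for i in(0,2)],(J[0]+J[2])/2)
B=onz(s,*f(70,293),0);print('box corner',B)
for h in(.1,.15,.2,.25,.3):print(h,proj(s,[B[0],B[1],h]))
t=r.sense();R=t['ee_rot'];p=t['tcp_pos'];print(p)
for q in((.35,-.3,.40),(.504,.001,.30),(.504,.001,.25)):print(q,R.T@(np.array(q)-p)*1000)
E
```

```text
5.184377500233765 3.658515556121462 [np.float64(0.05467945702557597), np.float64(0.055583460775422686)] [ 0.5029 -0.003   0.    ]
5.675920839190226 5.604265578486606 [np.float64(0.05472303403047431), np.float64(0.054738163622266564)] [0.5067 0.0036 0.06  ]
box corner [ 0.6703 -0.1346  0.    ]
0.1 [[233.4868 136.5204]]
0.15 [[230.1281 120.0108]]
0.2 [[226.528  102.3152]]
0.25 [[222.6598  83.3011]]
0.3 [[218.4921  62.8154]]
[ 0.2592 -0.5685  0.2144]
(0.35, -0.3, 0.4) [-193.9521  206.7784 -185.4752]
(0.504, 0.001, 0.3) [-458.9424  416.708   -85.3416]
(0.504, 0.001, 0.25) [-458.9449  416.6731  -35.3416]
```

>>> {"op": "move_arm", "data": {"series": [{"grip": 1, "xyz": [-217, 306, -205], "angular": [0, 0, -1.143]}, {"grip": 1, "xyz": [-217, 306, -205], "angular": [0, 0, -1.143]}, {"grip": 1, "xyz": [-217, 306, -205], "angular": [0, 0, -1.143]}, {"grip": 1, "xyz": [-217, 306, -205], "angular": [0, 0, -1.143]}, {"grip": 1, "xyz": [-217, 306, -205], "angular": [0, 0, -1.143]}, {"grip": 1, "xyz": [-217, 306, -205], "angular": [0, 0, -1.143]}, {"grip": 1, "xyz": [-217, 306, -205], "angular": [0, 0, -1.143]}, {"grip": 1, "xyz": [-217, 306, -205], "angular": [0, 0, -1.143]}, {"grip": 1, "xyz": [-217, 306, -205], "angular": [0, 0, -1.143]}, {"grip": 1, "xyz": [-217, 306, -205], "angular": [0, 0, -1.143]}]}}

```text
time_s: 1.3
tcp_pos: [0.3306, -0.1984, 0.4224]
ee_rot: [[0.005, -1.0, 0.006], [-1.0, -0.005, -0.001], [0.001, -0.006, -1.0]]
wrist_force: [0.5, -0.3, -0.3]
gripper_width: 0.996
gripper_force: 0.0
```

>>> {"op": "move_arm", "data": {"series": [{"grip": 1, "xyz": [-199, -174, 50], "angular": [0, 0, 0]}, {"grip": 1, "xyz": [-199, -174, 50], "angular": [0, 0, 0]}, {"grip": 1, "xyz": [-199, -174, 50], "angular": [0, 0, 0]}, {"grip": 1, "xyz": [-199, -174, 50], "angular": [0, 0, 0]}, {"grip": 1, "xyz": [-199, -174, 50], "angular": [0, 0, 0]}, {"grip": 1, "xyz": [-199, -174, 222], "angular": [0, 0, 0]}, {"grip": 1, "xyz": [-199, -174, 222], "angular": [0, 0, 0]}, {"grip": 1, "xyz": [-199, -174, 222], "angular": [0, 0, 0]}, {"grip": 1, "xyz": [-199, -174, 222], "angular": [0, 0, 0]}, {"grip": 1, "xyz": [-199, -174, 222], "angular": [0, 0, 0]}]}}

```text
time_s: 2.3
tcp_pos: [0.5007, -0.0025, 0.1927]
ee_rot: [[-0.001, -1.0, -0.011], [-1.0, 0.001, -0.003], [0.003, 0.011, -1.0]]
wrist_force: [-0.5, -0.2, -0.2]
gripper_width: 1.0
gripper_force: 0.0
```

```bash
python3 - <<'E'
from h import *
np.set_printoptions(precision=4,suppress=True)
t=r.sense();print(t['tcp_pos'],t['ee_rot'],t['joints'],t['wrist_force']); print(t['ee_rot'].T@(np.array([.5045,.0005,.099])-t['tcp_pos'])*1000)
E
```

```text
[ 0.5007 -0.0025  0.1927] [[-0.0014 -0.9999 -0.0114]
 [-1.      0.0014 -0.0025]
 [ 0.0026  0.0114 -0.9999]] [ 18.2792  11.3402 -18.1115  -0.0751 -61.2123 -18.3242] [-0.5335 -0.234  -0.248 ]
[-3.2735 -4.877  93.5961]
```

>>> {"op": "move_arm", "data": {"series": [{"grip": 1, "xyz": [0, 0, 30], "angular": [0, 0, 0]}, {"grip": 1, "xyz": [0, 0, 30], "angular": [0, 0, 0]}, {"grip": 1, "xyz": [0, 0, 30], "angular": [0, 0, 0]}, {"grip": 1, "xyz": [0, 0, 30], "angular": [0, 0, 0]}, {"grip": 1, "xyz": [0, 0, 30], "angular": [0, 0, 0]}]}}

```text
time_s: 2.8
tcp_pos: [0.5048, -0.0011, 0.1695]
ee_rot: [[0.0, -1.0, 0.003], [-1.0, -0.0, 0.001], [-0.001, -0.003, -1.0]]
wrist_force: [-0.1, 0.0, 0.6]
gripper_width: 0.999
gripper_force: 0.0
```

```bash
python3 - <<'E'
from h import *
np.set_printoptions(precision=4,suppress=True)
t=r.sense();print(t['tcp_pos'],t['ee_rot'],t['joint_velocities'],t['wrist_force']); print(t['ee_rot'].T@(np.array([.5045,.0005,.099])-t['tcp_pos'])*1000)
E
```

```text
[ 0.5048 -0.0011  0.1695] [[ 0.0001 -1.      0.0033]
 [-1.     -0.0001  0.0007]
 [-0.0007 -0.0033 -1.    ]] [ 0.046   0.1427 -0.5678 -0.2355  0.3484 -0.0382] [-0.1075  0.0221  0.5532]
[-1.5835  0.5174 70.5252]
```

>>> {"op": "move_arm", "data": {"series": [{"grip": 1, "xyz": [-1.5, 0, 25], "angular": [0, 0, 0]}, {"grip": 1, "xyz": [-1.5, 0, 50], "angular": [0, 0, 0]}, {"grip": 1, "xyz": [-1.5, 0, 70], "angular": [0, 0, 0]}, {"grip": 1, "xyz": [-1.5, 0, 70], "angular": [0, 0, 0]}, {"grip": 1, "xyz": [-1.5, 0, 70], "angular": [0, 0, 0]}, {"grip": 0.5, "xyz": [-1.5, 0, 70], "angular": [0, 0, 0]}, {"grip": 0.5, "xyz": [-1.5, 0, 70], "angular": [0, 0, 0]}, {"grip": 0.5, "xyz": [-1.5, 0, 70], "angular": [0, 0, 0]}, {"grip": 0.5, "xyz": [-1.5, 0, 70], "angular": [0, 0, 0]}, {"grip": 0.5, "xyz": [-1.5, 0, 70], "angular": [0, 0, 0]}]}}

```text
time_s: 3.8
tcp_pos: [0.5039, 0.0003, 0.098]
ee_rot: [[0.0, -1.0, 0.0], [-1.0, -0.0, 0.0], [-0.0, -0.0, -1.0]]
wrist_force: [-0.7, 0.3, -0.4]
gripper_width: 0.631
gripper_force: 0.0
```

```bash
python3 - <<'E'
from h import *
t=r.sense();print(t['gripper_width'],t['gripper_force'])
c=cap('scene'); cr=cv2.resize(c['img'][60:220,230:400],None,fx=3.5,fy=3.5,interpolation=cv2.INTER_CUBIC)
cv2.imwrite('pics/g1.png',cv2.cvtColor(cr,cv2.COLOR_RGB2BGR))
E
```

```text
0.6313953222068442 0.0
```

View pics/g1.png

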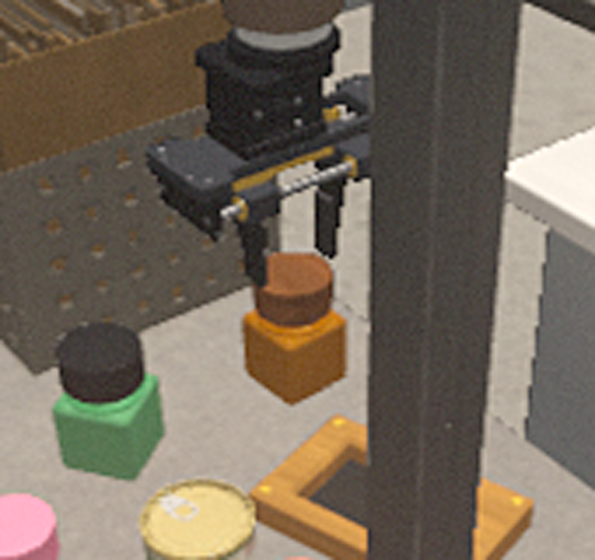

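The picture shows the gripper over the amber jar, with the left fingertip at (258,283) and the right one at (327,250), near the cap's top ellipse at (293,275). I'll check by projecting the expected points.

```bash
python3 - <<'E'
from h import *
np.set_printoptions(precision=1,suppress=True)
c=cap('scene'); f=lambda P:((proj(c,P)-[230,60]+.5)*3.5-.5)
C=np.array([.5045,.0005,0])
print('cap top c, +x,-x,+y',f([C+[0,0,.099],C+[.031,0,.099],C+[-.031,0,.099],C+[0,.031,.099]]))
for z in (.073,.098,.11,.125): print(z,f([[.504+.031,0,z],[.504-.031,0,z]]))
t=r.sense();print(t['gripper_width'],t['gripper_force'],t['tcp_pos'],t['wrist_force'])
E
```

```text
cap top c, +x,-x,+y [[293.1 273.3]
 [259.2 287.5]
 [326.1 259.5]
 [317.4 291.5]]
0.073 [[261.1 315.8]
 [326.7 287.7]]
0.098 [[259.5 288.1]
 [326.2 260.1]]
0.11 [[258.7 274.4]
 [326.  246.6]]
0.125 [[257.7 257. ]
 [325.7 229.4]]
0.553561531785791 0.0 [0.5 0.  0.1] [-0.6 -0.2  0. ]
```

The fingertips sit about 25 mm higher than the documented geometry says, just above the cap. I'll open, go 24 mm lower and check again.

>>> {"op": "move_arm", "data": {"series": [{"grip": 1, "xyz": [0, 0, 0], "angular": [0, 0, 0]}, {"grip": 1, "xyz": [0, 0, 0], "angular": [0, 0, 0]}, {"grip": 1, "xyz": [0, 0, 0], "angular": [0, 0, 0]}, {"grip": 1, "xyz": [0, 0, 0], "angular": [0, 0, 0]}, {"grip": 1, "xyz": [0, 0, 0], "angular": [0, 0, 0]}, {"grip": 1, "xyz": [0, 0, 0], "angular": [0, 0, 0]}, {"grip": 1, "xyz": [0, 0, 8], "angular": [0, 0, 0]}, {"grip": 1, "xyz": [0, 0, 16], "angular": [0, 0, 0]}, {"grip": 1, "xyz": [0, 0, 24], "angular": [0, 0, 0]}, {"grip": 1, "xyz": [0, 0, 24], "angular": [0, 0, 0]}]}}

```text
time_s: 4.9
tcp_pos: [0.5026, 0.0, 0.0721]
ee_rot: [[-0.0, -1.0, -0.003], [-1.0, 0.0, -0.001], [0.001, 0.003, -1.0]]
wrist_force: [-0.6, -0.4, -0.4]
gripper_width: 0.998
gripper_force: 0.0
```

```bash
python3 - <<'E'
from h import *
t=r.sense();print(t['gripper_width'],t['gripper_force'],t['tcp_pos'],t['wrist_force'])
c=cap('scene'); cr=cv2.resize(c['img'][100:200,270:345],None,fx=6,fy=6,interpolation=cv2.INTER_CUBIC)
cv2.imwrite('pics/g2.png',cv2.cvtColor(cr,cv2.COLOR_RGB2BGR))
f=lambda P:((proj(c,P)-[270,100]+.5)*6-.5)
for z in (.05,.06,.07,.08,.09): print(z,f([[.5045+.0435,0,z],[.5045+.0585,0,z]]).round())
E
```

```text
0.9980251312408451 0.0 [5.02587444e-01 1.50348387e-05 7.20505829e-02] [-0.58122345 -0.35568297 -0.39759954]
0.05 [[186. 355.]
 [158. 367.]]
0.06 [[185. 336.]
 [157. 349.]]
0.07 [[184. 318.]
 [156. 330.]]
0.08 [[183. 299.]
 [154. 311.]]
0.09 [[181. 280.]
 [153. 292.]]
```

View pics/g2.png

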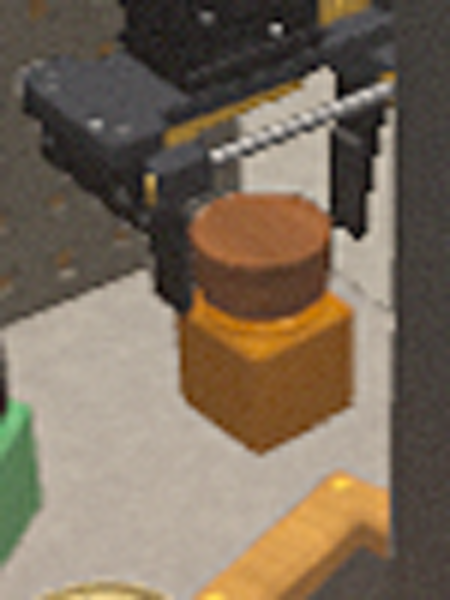

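The fingers now straddle the cap, with the tip at (180,310), about 74 mm high. Closing.

>>> {"op": "move_arm", "data": {"series": [{"grip": 0.5, "xyz": [0, 0, 0], "angular": [0, 0, 0]}, {"grip": 0.5, "xyz": [0, 0, 0], "angular": [0, 0, 0]}, {"grip": 0.5, "xyz": [0, 0, 0], "angular": [0, 0, 0]}, {"grip": 0.5, "xyz": [0, 0, 0], "angular": [0, 0, 0]}, {"grip": 0.5, "xyz": [0, 0, 0], "angular": [0, 0, 0]}, {"grip": 0.5, "xyz": [0, 0, 0], "angular": [0, 0, 0]}]}}

```text
time_s: 5.55
tcp_pos: [0.5035, 0.0003, 0.0739]
ee_rot: [[-0.0, -1.0, -0.0], [-1.0, 0.0, -0.0], [0.0, 0.0, -1.0]]
wrist_force: [-0.8, 1.4, 1.9]
gripper_width: 0.7
gripper_force: 30.0
```

>>> {"op": "move_arm", "data": {"series": [{"grip": 0.5, "xyz": [0, 0, -20], "angular": [0, 0, 0]}, {"grip": 0.5, "xyz": [0, 0, -40], "angular": [0, 0, 0]}, {"grip": 0.5, "xyz": [0, 0, -60], "angular": [0, 0, 0]}, {"grip": 0.5, "xyz": [-30, -10, -60], "angular": [0, 0, -0.05]}, {"grip": 0.5, "xyz": [-60, -21, -60], "angular": [0, 0, -0.1]}, {"grip": 0.5, "xyz": [-90, -31, -60], "angular": [0, 0, -0.15]}, {"grip": 0.5, "xyz": [-120, -42, -60], "angular": [0, 0, -0.2]}, {"grip": 0.5, "xyz": [-154, -53.5, -60], "angular": [0, 0, -0.231]}, {"grip": 0.5, "xyz": [-154, -53.5, -60], "angular": [0, 0, -0.231]}, {"grip": 0.5, "xyz": [-154, -53.5, -60], "angular": [0, 0, -0.231]}]}}

```text
time_s: 6.55
tcp_pos: [0.5564, 0.1547, 0.1323]
ee_rot: [[0.23, -0.973, -0.003], [-0.973, -0.23, -0.001], [0.0, 0.003, -1.0]]
wrist_force: [-0.7, -0.6, -3.4]
gripper_width: 0.708
gripper_force: 30.0
```

>>> {"op": "move_arm", "data": {"series": [{"grip": 0.5, "xyz": [0, 0, 0], "angular": [0, 0, 0]}, {"grip": 0.5, "xyz": [0, 0, 0], "angular": [0, 0, 0]}, {"grip": 0.5, "xyz": [0, 0, 0], "angular": [0, 0, 0]}]}}

```text
time_s: 6.85
tcp_pos: [0.557, 0.1534, 0.1338]
ee_rot: [[0.228, -0.974, -0.0], [-0.974, -0.228, -0.0], [-0.0, 0.0, -1.0]]
wrist_force: [-0.5, 0.2, -3.6]
gripper_width: 0.707
gripper_force: 30.0
```

```bash
python3 - <<'E'
from h import *
np.set_printoptions(precision=4,suppress=True)
t=r.sense();print(t['gripper_width'],t['gripper_force'],t['tcp_pos'],t['wrist_force']);print(t['ee_rot'])
c=cap('scene'); d=cap('top')
A=cv2.resize(c['img'][110:240,290:390],None,fx=4,fy=4,interpolation=cv2.INTER_CUBIC)
B=cv2.resize(d['img'][190:320,290:390],None,fx=4,fy=4,interpolation=cv2.INTER_CUBIC)
cv2.imwrite('pics/p1.png',cv2.cvtColor(np.hstack([A,B]),cv2.COLOR_RGB2BGR))
E
```

```text
0.7069087674216856 29.999686147098146 [0.557  0.1534 0.1338] [-0.4845  0.2041 -3.6217]
[[ 0.2278 -0.9737 -0.0002]
 [-0.9737 -0.2278 -0.    ]
 [-0.      0.0002 -1.    ]]
```

View pics/p1.png

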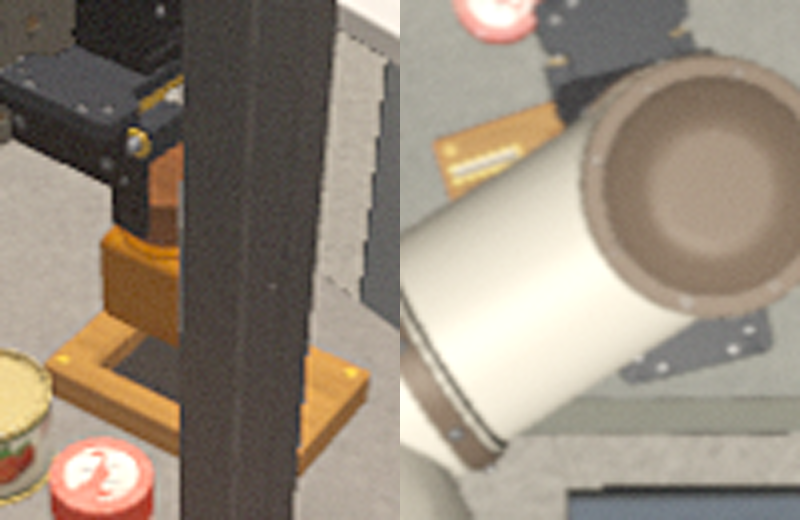

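The left half shows the jar over the well, its base edge running from (103,310) to about (180,340), with the right part behind the post. The right half is blocked by the arm. I'll compare that edge with what it should be.

```bash
python3 - <<'E'
from h import *
np.set_printoptions(precision=1,suppress=True)
c=cap('scene'); f=lambda P:((proj(c,P)-[290,110]+.5)*4-.5)
C=np.array([.557,.1534]); dz=.0600
for yaw in(10,18.25,26):
    a=np.radians(yaw);X=np.array([np.cos(a),np.sin(a)]);Y=np.array([-X[1],X[0]])
    P=lambda u,v,z:[*(C+X*u+Y*v),z]
    for z in(dz,dz+.06):
        q=f([P(.031,-.031,z),P(.031,.031,z),P(-.031,-.031,z)]);print(yaw,z,q.tolist(),'slope',(q[1]-q[0])[1]/(q[1]-q[0])[0])
# measure amber mask lower boundary by column
im=c['img']; h=cv2.cvtColor(im,cv2.COLOR_RGB2HSV)
for u in range(314,336,2):
    col=h[160:200,u]; m=(col[:,0]>8)&(col[:,0]<22)&(col[:,1]>150); i=np.where(m)[0]
    # first gap after run
    j=i[0]; 
    while j+1<40 and m[j+1]: j+=1
    print((u-290+.5)*4-.5,(i[0]+50+.5)*4-.5,(j+50+.5)*4-.5,end=' | ')
E
```

```text
10 0.06 [[100.86386179184956, 309.8705479657468], [177.29058752361857, 356.6516670680222], [170.30615421316134, 262.2529998533539]] slope 0.6121041907049729
10 0.12 [[97.965813291308, 230.3848265881319], [177.98704022372135, 276.3527935023652], [170.63813577908013, 183.47627830675026]] slope 0.5744471645387078
18.25 0.06 [[101.75020713798654, 316.6580677448536], [188.08186041004592, 355.8154581758265], [160.24739769109033, 262.99930704682185]] slope 0.45356933345843736
18.25 0.12 [[98.87818013080573, 237.063485644779], [189.30123619433834, 275.5075780650627], [160.1265285260822, 184.2274577581719]] slope 0.42515807465379524
26 0.06 [[103.96125928161564, 322.93081302314226], [197.92753639291777, 354.09249975941555], [151.02676888488668, 264.5180103899422]] slope 0.3316262780035711
26 0.12 [[101.17924393465773, 243.2358967948203], [199.62241289903682, 273.78874859351527], [150.49012681872046, 185.73466951978958]] slope 0.31036030351430777
97.5 317.5 325.5 | 105.5 237.5 357.5 | 113.5 229.5 337.5 | 121.5 229.5 341.5 | 129.5 233.5 337.5 | 137.5 237.5 337.5 | 145.5 241.5 333.5 | 153.5 201.5 201.5 | 161.5 201.5 201.5 | 169.5 201.5 205.5 | 177.5 249.5 269.5 |
```

Edge slope matches the expected 18°. Lowering, with a 1 mm correction.

>>> {"op": "move_arm", "data": {"series": [{"grip": 0.5, "xyz": [-1, 0, 15], "angular": [0, 0, 0]}, {"grip": 0.5, "xyz": [-1, 0, 25], "angular": [0, 0, 0]}, {"grip": 0.5, "xyz": [-1, 0, 29], "angular": [0, 0, 0]}, {"grip": 0.5, "xyz": [-1, 0, 32], "angular": [0, 0, 0]}, {"grip": 0.5, "xyz": [-1, 0, 35], "angular": [0, 0, 0]}, {"grip": 0.5, "xyz": [-1, 0, 38], "angular": [0, 0, 0]}, {"grip": 0.5, "xyz": [-1, 0, 40], "angular": [0, 0, 0]}, {"grip": 0.5, "xyz": [-1, 0, 40], "angular": [0, 0, 0]}]}}

```text
time_s: 7.8
tcp_pos: [0.5569, 0.1552, 0.0935]
ee_rot: [[0.229, -0.973, -0.0], [-0.973, -0.229, -0.0], [0.0, 0.0, -1.0]]
wrist_force: [0.7, -0.6, -3.0]
gripper_width: 0.71
gripper_force: 30.0
```

>>> {"op": "move_arm", "data": {"series": [{"grip": 0.5, "xyz": [0, 0, 2], "angular": [0, 0, 0]}, {"grip": 0.5, "xyz": [0, 0, 4], "angular": [0, 0, 0]}, {"grip": 0.5, "xyz": [0, 0, 6], "angular": [0, 0, 0]}, {"grip": 0.5, "xyz": [0, 0, 8], "angular": [0, 0, 0]}, {"grip": 0.5, "xyz": [0, 0, 10], "angular": [0, 0, 0]}, {"grip": 0.5, "xyz": [0, 0, 11], "angular": [0, 0, 0]}, {"grip": 0.5, "xyz": [0, 0, 11], "angular": [0, 0, 0]}, {"grip": 0.5, "xyz": [0, 0, 11], "angular": [0, 0, 0]}]}}

```text
time_s: 8.6
tcp_pos: [0.5571, 0.1553, 0.0828]
ee_rot: [[0.229, -0.973, 0.0], [-0.973, -0.229, -0.0], [0.0, -0.0, -1.0]]
wrist_force: [0.4, -0.6, -2.9]
gripper_width: 0.706
gripper_force: 30.0
```

>>> {"op": "move_arm", "data": {"series": [{"grip": 0.5, "xyz": [0, 0, 1], "angular": [0, 0, 0]}, {"grip": 0.5, "xyz": [0, 0, 1.5], "angular": [0, 0, 0]}, {"grip": 0.5, "xyz": [0, 0, 1.5], "angular": [0, 0, 0]}]}}

```text
time_s: 8.9
tcp_pos: [0.5573, 0.1553, 0.082]
ee_rot: [[0.229, -0.973, 0.001], [-0.973, -0.229, 0.0], [0.0, -0.001, -1.0]]
wrist_force: [-2.2, -0.9, 1.7]
gripper_width: 0.705
gripper_force: 30.0
```

>>> {"op": "move_arm", "data": {"series": [{"grip": 0.5, "xyz": [0, 0, 0], "angular": [0, 0, -0.11]}, {"grip": 0.5, "xyz": [0, 0, 0], "angular": [0, 0, -0.22]}, {"grip": 0.5, "xyz": [0, 0, 0], "angular": [0, 0, -0.34]}, {"grip": 0.5, "xyz": [0, 0, 0], "angular": [0, 0, -0.46]}, {"grip": 0.5, "xyz": [0, 0, 0], "angular": [0, 0, -0.58]}, {"grip": 0.5, "xyz": [0, 0, 0], "angular": [0, 0, -0.7]}, {"grip": 0.5, "xyz": [0, 0, 0], "angular": [0, 0, -0.82]}, {"grip": 0.5, "xyz": [0, 0, 0], "angular": [0, 0, -0.94]}, {"grip": 0.5, "xyz": [0, 0, 0], "angular": [0, 0, -1.05]}, {"grip": 0.5, "xyz": [0, 0, 0], "angular": [0, 0, -1.12]}]}}

```text
time_s: 9.9
tcp_pos: [0.5577, 0.1554, 0.083]
ee_rot: [[0.977, -0.214, 0.002], [-0.214, -0.977, 0.001], [0.002, -0.001, -1.0]]
wrist_force: [-2.3, -0.9, 6.5]
gripper_width: 0.711
gripper_force: 30.0
```

>>> {"op": "move_arm", "data": {"series": [{"grip": 0.5, "xyz": [0, 0, 0], "angular": [0, 0, 0]}, {"grip": 0.5, "xyz": [0, 0, 0], "angular": [0, 0, 0]}]}}

```text
time_s: 10.1
tcp_pos: [0.5578, 0.1555, 0.083]
ee_rot: [[0.976, -0.217, 0.002], [-0.217, -0.976, 0.0], [0.002, -0.001, -1.0]]
wrist_force: [-2.5, -0.9, 6.2]
gripper_width: 0.706
gripper_force: 30.0
```

```bash
python3 - <<'E'
from h import *
np.set_printoptions(precision=3,suppress=True)
t=r.sense();print(t['joints'],t['tcp_pos'],t['wrist_force'],t['moment'],t['gripper_width'])
c=cap('scene')
A=cv2.resize(c['img'][90:230,280:390],None,fx=4,fy=4,interpolation=cv2.INTER_CUBIC)
cv2.imwrite('pics/u1.png',cv2.cvtColor(A,cv2.COLOR_RGB2BGR))
E
```

```text
[ 31.619  24.809 -16.11    0.058 -48.962  45.807] [0.558 0.155 0.083] [-2.52  -0.95   6.235] [-0.211  0.798  0.105] 0.7060345760597428
```

View pics/u1.png

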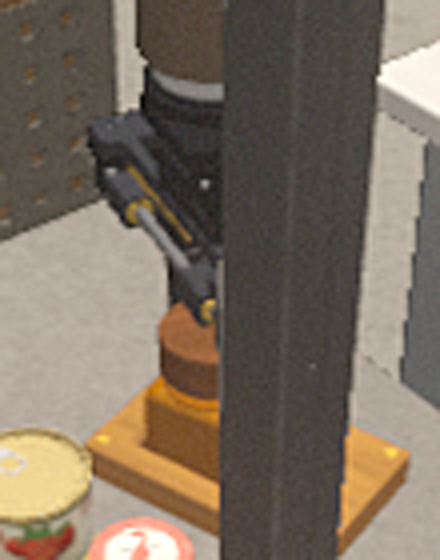

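The jar stands square in the well and the cap has turned. Releasing, turning back and regrasping.

>>> {"op": "move_arm", "data": {"series": [{"grip": 1, "xyz": [0, 0, 0], "angular": [0, 0, 0]}, {"grip": 1, "xyz": [0, 0, 0], "angular": [0, 0, 0]}, {"grip": 1, "xyz": [0, 0, 0], "angular": [0, 0, 0]}, {"grip": 1, "xyz": [0, 0, 0], "angular": [0, 0, 0]}, {"grip": 1, "xyz": [0, 0, 0], "angular": [0, 0, 0]}]}}

```text
time_s: 10.65
tcp_pos: [0.5571, 0.1553, 0.0811]
ee_rot: [[0.976, -0.218, -0.0], [-0.218, -0.976, -0.0], [-0.0, 0.0, -1.0]]
wrist_force: [0.5, 0.2, 0.1]
gripper_width: 0.981
gripper_force: 0.0
```

>>> {"op": "move_arm", "data": {"series": [{"grip": 1, "xyz": [0, 0, -1], "angular": [0, 0, 0.13]}, {"grip": 1, "xyz": [0, 0, -1], "angular": [0, 0, 0.26]}, {"grip": 1, "xyz": [0, 0, -1], "angular": [0, 0, 0.39]}, {"grip": 1, "xyz": [0, 0, -1], "angular": [0, 0, 0.52]}, {"grip": 1, "xyz": [0, 0, -1], "angular": [0, 0, 0.65]}, {"grip": 1, "xyz": [0, 0, -1], "angular": [0, 0, 0.78]}, {"grip": 1, "xyz": [0, 0, -1], "angular": [0, 0, 0.91]}, {"grip": 1, "xyz": [0, 0, -1], "angular": [0, 0, 1.04]}, {"grip": 1, "xyz": [0, 0, -1], "angular": [0, 0, 1.12]}, {"grip": 1, "xyz": [0, 0, -1], "angular": [0, 0, 1.12]}]}}

```text
time_s: 11.65
tcp_pos: [0.5571, 0.1553, 0.0821]
ee_rot: [[0.229, -0.973, -0.0], [-0.973, -0.229, -0.0], [0.0, 0.0, -1.0]]
wrist_force: [-1.0, 0.2, 0.8]
gripper_width: 1.004
gripper_force: 0.0
```

>>> {"op": "move_arm", "data": {"series": [{"grip": 1, "xyz": [0, 0, 0], "angular": [0, 0, 0]}, {"grip": 0.5, "xyz": [0, 0, 0], "angular": [0, 0, 0]}, {"grip": 0.5, "xyz": [0, 0, 0], "angular": [0, 0, 0]}, {"grip": 0.5, "xyz": [0, 0, 0], "angular": [0, 0, 0]}, {"grip": 0.5, "xyz": [0, 0, 0], "angular": [0, 0, 0]}, {"grip": 0.5, "xyz": [0, 0, 0], "angular": [0, 0, 0]}, {"grip": 0.5, "xyz": [0, 0, 0], "angular": [0, 0, 0]}]}}

```text
time_s: 12.35
tcp_pos: [0.5577, 0.1555, 0.0826]
ee_rot: [[0.229, -0.973, 0.001], [-0.973, -0.229, 0.001], [-0.0, -0.002, -1.0]]
wrist_force: [2.8, -0.9, 0.2]
gripper_width: 0.712
gripper_force: 30.0
```

>>> {"op": "move_arm", "data": {"series": [{"grip": 0.5, "xyz": [0, 0, 0], "angular": [0, 0, -0.11]}, {"grip": 0.5, "xyz": [0, 0, 0], "angular": [0, 0, -0.22]}, {"grip": 0.5, "xyz": [0, 0, 0], "angular": [0, 0, -0.34]}, {"grip": 0.5, "xyz": [0, 0, 0], "angular": [0, 0, -0.46]}, {"grip": 0.5, "xyz": [0, 0, 0], "angular": [0, 0, -0.58]}, {"grip": 0.5, "xyz": [0, 0, 0], "angular": [0, 0, -0.7]}, {"grip": 0.5, "xyz": [0, 0, 0], "angular": [0, 0, -0.82]}, {"grip": 0.5, "xyz": [0, 0, 0], "angular": [0, 0, -0.94]}, {"grip": 0.5, "xyz": [0, 0, 0], "angular": [0, 0, -1.05]}, {"grip": 0.5, "xyz": [0, 0, 0], "angular": [0, 0, -1.14]}]}}

```text
time_s: 13.35
tcp_pos: [0.5565, 0.1551, 0.0824]
ee_rot: [[0.981, -0.194, -0.001], [-0.194, -0.981, -0.001], [-0.001, 0.001, -1.0]]
wrist_force: [-0.5, -0.6, 2.1]
gripper_width: 0.702
gripper_force: 30.0
```

>>> {"op": "move_arm", "data": {"series": [{"grip": 0.5, "xyz": [0, 0, 0], "angular": [0, 0, 0]}, {"grip": 0.5, "xyz": [0, 0, 0], "angular": [0, 0, 0]}]}}

```text
time_s: 13.55
tcp_pos: [0.5569, 0.1551, 0.0824]
ee_rot: [[0.98, -0.2, -0.0], [-0.2, -0.98, -0.0], [-0.0, 0.0, -1.0]]
wrist_force: [-1.3, -0.5, 2.5]
gripper_width: 0.708
gripper_force: 30.0
```

```bash
python3 - <<'E'
from h import *
np.set_printoptions(precision=3,suppress=True)
t=r.sense();print(t['tcp_pos'],t['ee_rot'],t['wrist_force'],t['moment'],t['gripper_width'])
E
```

```text
[0.557 0.155 0.082] [[ 0.98 -0.2  -0.  ]
 [-0.2  -0.98 -0.  ]
 [-0.    0.   -1.  ]] [-1.267 -0.545  2.468] [-0.194  0.407  0.007] 0.7077467804184109
```

>>> {"op": "move_arm", "data": {"series": [{"grip": 0.5, "xyz": [0, 0, -2], "angular": [0, 0, 0]}, {"grip": 0.5, "xyz": [0, 0, -4], "angular": [0, 0, 0]}, {"grip": 0.5, "xyz": [0, 0, -6], "angular": [0, 0, 0]}, {"grip": 0.5, "xyz": [0, 0, -6], "angular": [0, 0, 0]}, {"grip": 0.5, "xyz": [0, 0, -6], "angular": [0, 0, 0]}]}}

```text
time_s: 14.05
tcp_pos: [0.557, 0.1553, 0.0882]
ee_rot: [[0.98, -0.199, -0.0], [-0.199, -0.98, 0.0], [-0.0, 0.0, -1.0]]
wrist_force: [-1.2, -0.8, -0.8]
gripper_width: 0.709
gripper_force: 30.0
```

Only the cap's weight (0.8 N) is on the wrist. Lifting on.

>>> {"op": "move_arm", "data": {"series": [{"grip": 0.5, "xyz": [0, 0, -6], "angular": [0, 0, 0]}, {"grip": 0.5, "xyz": [0, 0, -12], "angular": [0, 0, 0]}, {"grip": 0.5, "xyz": [0, 0, -18], "angular": [0, 0, 0]}, {"grip": 0.5, "xyz": [0, 0, -24], "angular": [0, 0, 0]}, {"grip": 0.5, "xyz": [0, 0, -30], "angular": [0, 0, 0]}, {"grip": 0.5, "xyz": [0, 0, -36], "angular": [0, 0, 0]}, {"grip": 0.5, "xyz": [0, 0, -36], "angular": [0, 0, 0]}, {"grip": 0.5, "xyz": [0, 0, -36], "angular": [0, 0, 0]}, {"grip": 0.5, "xyz": [0, 0, -36], "angular": [0, 0, 0]}, {"grip": 0.5, "xyz": [0, 0, -36], "angular": [0, 0, 0]}]}}

```text
time_s: 15.05
tcp_pos: [0.5568, 0.1551, 0.1239]
ee_rot: [[0.98, -0.199, -0.001], [-0.199, -0.98, -0.0], [-0.001, 0.001, -1.0]]
wrist_force: [0.4, -0.5, -0.5]
gripper_width: 0.706
gripper_force: 30.0
```

```bash
python3 - <<'E'
from h import *
np.set_printoptions(precision=4,suppress=True)
t=r.sense();print(t['tcp_pos'],t['wrist_force'],t['gripper_width'],t['joint_velocities'])
c=cap('scene')
A=cv2.resize(c['img'][120:220,290:370],None,fx=6,fy=6,interpolation=cv2.INTER_CUBIC)
cv2.imwrite('pics/l1.png',cv2.cvtColor(A,cv2.COLOR_RGB2BGR))
f=lambda P:((proj(c,P)-[290,120]+.5)*6-.5)
C=np.array([.557,.1553]); w=c['tvec']; o,_=ray(c,320,200)
d=C-o[:2]; d/=np.linalg.norm(d); n=np.array([-d[1],d[0]])
for s in(1,-1):
  print('side',s,[f([*(C+s*n*.031),z])[0].round() .tolist() for z in(.117,.122,.127,.150)],'rim',f([*(C+s*n*.024),.092])[0].round())
print('front edge',[f([*(C-d*.031),z])[0].round().tolist() for z in(.117,.122,.127)],'rim front',f([*(C-d*.024),.092]))
E
```

```text
[0.5568 0.1551 0.1239] [ 0.3886 -0.476  -0.5373] 0.7062508665107229 [-0.0063 -0.0051  0.0709  0.0684  0.0371 -0.0048]
side 1 [[184.0, 291.0], [184.0, 280.0], [183.0, 270.0], [182.0, 221.0]] rim [203. 342.]
side -1 [[345.0, 291.0], [346.0, 281.0], [346.0, 271.0], [348.0, 221.0]] rim [326. 342.]
front edge [[264.0, 342.0], [264.0, 331.0], [264.0, 321.0]] rim front [[263.8367 381.3388]]
```

View pics/l1.png

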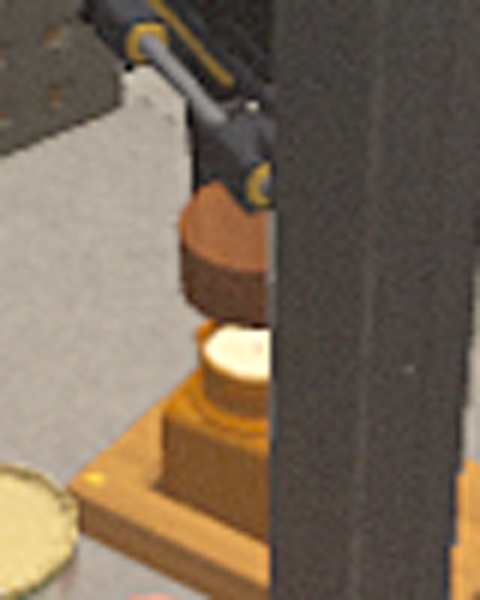

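The cap is off and held. Its lower front edge is at (264,326), about 123 mm high, so about 3 cm above the rim, whose left end at (203,343) is where predicted. The jar is still down in the well.

```bash
python3 -c "
from station import r
print(r.finish_job())"
```

```text
the job is handed in; nothing more can be done
None
```

The job is handed in: the amber jar stands down in the well, and its unscrewed cap is held level about 3 cm above the rim; the green jar, tin and pot were never touched.

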